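Hold the bento lid ready over its box

TASK

Pick up the bento lid by its handle, carry it over the dish rack to the open bento box on the other side, and hold it level about 1 cm above the box's rim, centred and with its long sides along the box's long sides (either way round), ready for me to press shut. The lid must never touch the box, nothing may touch the dish rack or its plates, and everything else stays where it is. Finish while still holding the lid there, steady; do not put it down or let go.

Things in the scene. Friction and masses are not known exactly. Their poses are not given: they have to be found in the camera images.
- lid_handle (a point): Middle of the bar handle on the loose pale blue plastic bento lid (100 g), which lies skirt-down on the counter. Bar: 64 mm along x, 14 mm along y (grip it across y from above), 32 mm high, upright in the middle of the lid's top. This point is 16 mm above the lid's top face, 34 mm above the skirt's lower edge. z is up. Lid and box lie on opposite sides of the rack, either way.
- lid_under (a point): Centre of the lid's open underside, level with the lower edge of its skirt, 34 mm below lid_handle; same axes. The lid is an upturned tray, 200 mm long (x), 105 mm wide (y), skirt 18 mm deep including the 4 mm top.
- box_rim (a point): Centre of the mouth of the open pale blue plastic bento box, level with its rim, 50 mm above its underside. The box is 190 mm long (x), 95 mm wide (y), wall 4 mm, with one divider across it that stays below the rim; z is up. It stands loose on the counter (180 g).
- box: The same bento box; origin at the centre of its underside, axes as box_rim.
- rack: Fixed wooden dish rack between lid and box, with four small white plates (130 mm across) standing on edge in it. 300 mm long (x axis, pointing roughly away from the robot), 130 mm wide over the plates (y axis), plate tops 143 mm above the counter. Origin at the centre of its underside, on the counter.
- pan: Bystander: rectangular stainless steel tamagoyaki pan, 135 x 180 x 32 mm, with a handle reaching 260 mm from the origin along its y axis, up to 60 mm high. Origin at the centre of its underside.
- dish: Bystander: white ceramic soy dish, 90 mm across, 22 mm high. Origin at the centre of its underside.
- paddle: Bystander: wooden rice paddle lying flat, about 190 mm long along its x axis, 66 mm wide, 8 mm thick. Origin on its underside, near its middle.
- soy: Bystander: soy sauce bottle, 56 mm across, 130 mm tall. Origin at the centre of its underside.
There are look-alikes about, which are no part of the job. Leave any orange look-alike of the part that bears lid_handle alone.

How it is judged:
On the way:
1. the lid is carried over the dish rack, above the plate tops (y of lid_under in the frame of rack between -0.07 and 0.07 m and x of lid_under in the frame of rack between -0.21 and 0.21 m and height (world z) of lid_under above 0.143 m), for 0.04 s.
At the end, for the whole second after the job is handed in: The lid, held by the fingers alone, is still and level (4.5 degrees), its lower edge 4 to 20 mm above the box rim, centres within 9 mm horizontally, long sides within 0.1 rad; box and bystanders within 15 mm of their starts (horizontal distance between lid_under and box_rim below 0.009 m and z of lid_under in the frame of box_rim between 0.004 and 0.02 m and angle between the x axis of lid_handle and the x axis of box_rim, either way round below 0.1 rad and angle between lid_under's own z axis and vertical below 0.08 rad and angle between box_rim's own z axis and vertical below 0.05 rad and contact force between lid and the fingers above 1 N and contact force between lid and box below 0.1 N and contact force between lid and rack below 0.1 N and linear speed of lid below 0.02 m/s and angular speed of lid below 0.15 rad/s and distance of each of box, pan, dish, paddle, soy from where it was at the start of the episode below 0.015 m); the arm keeps its last pose, push and grip.
It fails at once if the lid touches the bento box (contact force between lid and box above 0.3 N).
It fails at once if the lid or the robot touches the dish rack or its plates (contact force between any of lid, the fingers, the arm and rack above 0.5 N).
It fails at once if the bento box is displaced or tipped (distance of box from where it was at the start of the episode above 0.015 m or angle between box's own z axis and vertical above 0.3 rad).
It fails at once if the pan, soy dish, paddle or soy bottle is displaced or tipped (distance of any of pan, dish, paddle, soy from where it was at the start of the episode above 0.015 m or angle between any of pan, dish, paddle, soy's own z axis and vertical above 0.3 rad).
It also fails if it takes over 46 s, if anything falls off the work surface, if the arm or the gripper's body presses on something with over 40 N, if the wrist force passes 120 N, or if a joint passes its speed limit or range.

ROBOT

A 6-joint arm with a two-finger parallel gripper is mounted at the origin on the work surface. World frame = base frame: x ahead of the robot, y to its left, z up, the work surface at z = 0. Lengths are in m, angles in rad, forces in N, time in s.
With the tool pointing down it reaches from about 0.35 to 0.975 m from the base axis. Payload 4.9 kg.
Tool frame: the origin (TCP) lies at the very end of the fingers, on their centre line; the grasp point (between the pads) lies 19 mm behind it; z points along the fingers, y is the line along which they close (so a half turn about z gives the same grasp; the last joint's range is limited). The gripper opens to 85 mm and grips with 20 to 120 N. Pads are 22 mm wide; open, the fingers measure 114 mm over their backs; the gripper's body (76 mm by 85 mm) begins 54 mm behind the grasp point. The pads swing forward as they close: fully open they stand 13 mm farther back than shut.
Start: joints at [-1.428, 0.053, 1.613, -0, 1.476, -0.119], TCP at [0.162, -0.604, 0.231] pointing down, gripper open.
Joint ranges: [-3.01, 3.01], [-1.01, 2.22], [0.06, 2.58], [-1.02, 4.17], [0.09, 2.62], [-3.14, 3.14]. Speed limits (rad/s): [2.57, 2.57, 3.14, 3.14, 3.14, 3.14].

INTERFACE

Orientations are given as a unit quaternion [w, x, y, z].
In Python, from plant import state, optics, ticket, nets gives the robot as it stands. The module is installed in compiled form; this text tells all that it offers.
- The arm moves only by the shell command python3 -m inch 'ROWS' [OPENING]. ROWS is JSON, a list of rows, each an object of numbers: "dx", "dy", "dz": the shift along the tool's x, y, z as a fraction of full scale; "rx", "ry", "rz": the turn, a rotation vector about the tool's x, y, z as a fraction of full scale. In form: [{"dx": .., "dy": .., "dz": .., "rx": .., "ry": .., "rz": ..}, ...]. A call has 1 to 5 rows; each row is the pose to reach, as a shift and turn from the pose commanded when the call began, along the tool's axes at that moment; what a row does not reach only later rows make up. Full scale, the value 1, is 0.8 m for a shift and 1.5 rad for a turn. A row lasts 1/10 s, in which the tool goes at most 50 mm and 8.59 degrees, less where a joint would pass 70% of its speed; a pose out of reach is approached as far as the arm can. A call with a number of a shift or a turn outside -1 to 1 is refused whole. A call with a gripper value outside its range is refused whole. OPENING is the opening, from -1 (shut) to 1 (fully open), set as the call begins (- or left out, the last holds). The fingers move at their own pace and stop on an object; the grip force is fixed at half the most. Time passes only in rows, so rows that repeat a pose let the fingers close. It gives the time, the measured TCP pose, the force, the opening and the grip force at its end, in the units of the state.
- state(): the state, without advancing time (a new reading comes with each control period).
- optics.grab_frame(name): name is "scene" or "top" or "wrist"; returns the picture (420x560x3 uint8, red, green, blue); there is no depth.
- optics.camera_info(name): a dict with "fx", "fy", "cx", "cy" (pixels), "R" (3x3) and "t" (3): a world point X has camera coordinates R X + t. Camera axes: x right, y down, z forward; pixel columns grow to the right and rows downward; lengths in m; the calibration is good to about 2 mm. A picture is of the moment at which its call begins: read the wrist's pose just before it. camera_info takes no time and is no camera call; for the wrist camera it gives the pose at the moment of the call.
- ticket.job_done(): hands the job in; it is judged then, once.
Trained networks look in the newest picture that a camera, given by its name, has taken for a name from the list of things; names that differ only in an ending like _2 or _b are one class to them, and where a whole thing is asked for, a point or a joint stands for the part that bears it (a point fixed in the world has none). Each returns a list of dicts, best first, with "confidence" (0 to 1); they miss things now and then, are a little off and sometimes report something else, mostly with a low value. They report only what shows in the picture. A call takes as long as a camera call. They do not tell look-alikes from the thing itself.
- nets.boxes_of(camera, name): "bbox" ([centre column, centre row, width, height] in pixels, round what is visible of it).
- nets.outline_of(camera, name): "pixels" (420x560 bool, what is visible of it) and "bbox" ([centre column, centre row, width, height] in pixels, round what is visible of it).
The state is a dict: "time": time; "joint_pos": joint angles; "joint_vel": joint speeds; "joint_efforts": joint torques, N m; "tool_pos": TCP position; "tool_rot": TCP orientation; "contact_force": force on the tool from outside, world axes, zero at the start; "ft_torque": the same for the moment, N m; "gripper_width": opening from 0.0 (shut) to 1.0 (fully open); "grasp_force": force on a finger pad.
Only numpy, scipy, OpenCV 4.12 (cv2) and the standard library are available. Lean on these libraries where they do the work, as an engineer would, in place of code of your own. Each camera call takes 0.05 s, during which the arm holds its last target. There are 200 camera calls.

## Working session

There is one attempt and no reset: what is moved stays moved. The work goes in short steps, Python scripts to look and compute and a shell command to move; the robot and the scene stay as the last step left them, time stands still between calls to the robot, and variables do not carry over. Pictures are saved under pics/ and viewed, at most 10 in all, crops included, and the job is handed in when it is done.

```bash
mkdir -p pics; cat > h.py <<'E'
from plant import state, optics, ticket, nets
import numpy as np, cv2
def save(n,im): cv2.imwrite('pics/'+n+'.png',im[:,:,::-1])
def unproj(c,u,v,z):
    i=optics.camera_info(c);R=np.array(i['R']);t=np.array(i['t'])
    d=R.T@np.array([(u-i['cx'])/i['fx'],(v-i['cy'])/i['fy'],1]);o=-R.T@t
    return o+d*(z-o[2])/d[2]
def proj(c,X):
    i=optics.camera_info(c);p=np.array(i['R'])@X+np.array(i['t'])
    return p[0]/p[2]*i['fx']+i['cx'],p[1]/p[2]*i['fy']+i['cy']
E
python3 - <<'E'
from h import *
a=optics.grab_frame('top');save('top',a)
s=state();print(s['tool_pos'],s['tool_rot'],s['time'])
for n in ['lid_handle','box','rack','pan','dish','paddle','soy']:
    for d in nets.outline_of('top',n):
        m=d['pixels'].astype(np.uint8);r=cv2.minAreaRect(cv2.findNonZero(m));
        col=a[d['pixels']].mean(0).round()
        print(n,round(d['confidence'],2),np.round(d['bbox']),np.round(r[0]),np.round(r[1]),round(r[2],1),col,unproj('top',*r[0],0.0).round(3))
E
```

```text
[ 0.16168304 -0.60311091  0.23008538] [-9.89882180e-04  9.91441106e-01  1.30550960e-01 -1.42740709e-05] 0.05
lid_handle 0.84 [224. 211.  51.  74.] [221. 212.] [37. 69.] 14.0 [126. 141. 148.] [0.533 0.307 0.   ]
lid_handle 0.72 [173. 307.  77.  73.] [173. 304.] [39. 72.] 50.4 [150.  89.  44.] [0.267 0.455 0.   ]
box 0.69 [423. 213.  61.  73.] [424. 213.] [67. 38.] 60.1 [105. 118. 125.] [ 0.501 -0.299  0.   ]
rack 0.91 [321. 209.  50. 104.] [322. 206.] [101.  45.] 85.6 [108.  99.  86.] [0.536 0.005 0.   ]
pan 0.63 [316. 122. 118.  46.] [316. 124.] [ 46. 115.] 86.2 [103. 103.  98.] [0.797 0.005 0.   ]
pan 0.43 [410. 133.  32.  30.] [410. 131.] [26. 28.] 90.0 [143. 139. 133.] [ 0.76  -0.282  0.   ]
dish 0.78 [412. 131.  32.  26.] [410. 131.] [26. 29.] 90.0 [142. 138. 131.] [ 0.76  -0.281  0.   ]
dish 0.31 [425. 214.  61.  69.] [424. 213.] [66. 36.] 59.7 [105. 119. 126.] [ 0.5   -0.299  0.   ]
paddle 0.67 [144. 219.  17.  58.] [142. 219.] [20. 60.] 1.2 [146. 123.  91.] [0.524 0.546 0.   ]
soy 0.8 [225. 132.  20.  25.] [226. 132.] [27. 19.] 71.6 [86. 55. 40.] [0.785 0.286 0.   ]
```

View pics/top.png

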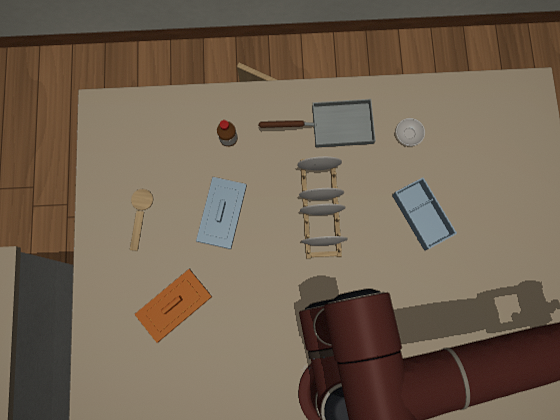

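```bash
cat >> h.py <<'E'
def rect(c,name,z,zc=None,pick=None):
    "world min-area rectangle at height z for the pick-th best outline"
    out=[]
    for d in nets.outline_of(c,name):
        p=cv2.findNonZero(d['pixels'].astype(np.uint8))[:,0]
        hull=cv2.convexHull(p)[:,0]
        w=np.array([unproj(c,u,v,z)[:2] for u,v in hull],np.float32)
        b=cv2.boxPoints(cv2.minAreaRect(w));e=[b[1]-b[0],b[2]-b[1]]
        l=[np.linalg.norm(k) for k in e];k=e[int(np.argmax(l))]
        yaw=np.arctan2(k[1],k[0]);yaw=(yaw+np.pi/2)%np.pi-np.pi/2
        out.append((d['confidence'],b.mean(0),yaw,max(l),min(l)))
    return out
def go(goal,yaw):
    "relative move in tool units from the measured pose"
    from scipy.spatial.transform import Rotation as Ro
    s=state();q=s['tool_rot'];R=Ro.from_quat([q[1],q[2],q[3],q[0]]).as_matrix()
    x=np.array([np.cos(yaw),np.sin(yaw),0]);G=np.column_stack([x,np.cross([0,0,-1],x),[0,0,-1]])
    d=R.T@(np.array(goal)-s['tool_pos'])/0.8;r=Ro.from_matrix(R.T@G).as_rotvec()/1.5
    print('pos',s['tool_pos'].round(4),'t',s['time'],'d',d.round(4),'r',r.round(4))
E
python3 - <<'E'
from h import *
a=optics.grab_frame('top')
c=cv2.resize(a[160:350,120:300],None,fx=3,fy=3,interpolation=cv2.INTER_CUBIC);save('crop',c)
for n,z in [('lid_handle',.018),('box',.05),('rack',.07)]:
    for r in rect('top',n,z): print(n,[np.round(k,3) for k in r])
print(optics.camera_info('top'))
go([.53,.3,.35],0.26)
E
```

```text
lid_handle [np.float64(0.83), array([0.529, 0.305], dtype=float32), np.float32(-0.266), np.float32(0.203), np.float32(0.107)]
lid_handle [np.float64(0.73), array([0.267, 0.451], dtype=float32), np.float32(-0.923), np.float32(0.206), np.float32(0.111)]
box [np.float64(0.87), array([ 0.491, -0.286], dtype=float32), np.float32(0.445), np.float32(0.192), np.float32(0.109)]
box [np.float64(0.43), array([0.778, 0.011], dtype=float32), np.float32(-1.551), np.float32(0.347), np.float32(0.143)]
rack [np.float64(0.76), array([0.524, 0.009], dtype=float32), np.float32(0.009), np.float32(0.297), np.float32(0.129)]
{'fx': 545.2553124645315, 'fy': 545.2553124645315, 'cx': 282.3210720305917, 'cy': 205.86144048012898, 'R': array([[-0.04877409, -0.99880604, -0.00275524],
       [-0.97843272,  0.04833322, -0.20083154],
       [ 0.20072493, -0.00709956, -0.97962192]]), 't': array([0.14982954, 0.52543815, 1.53124805])}
pos [ 0.1617 -0.6037  0.2313] t 0.6 d [ 0.737  -0.972  -0.1484] r [0.     0.     0.0012]
```

View pics/crop.png

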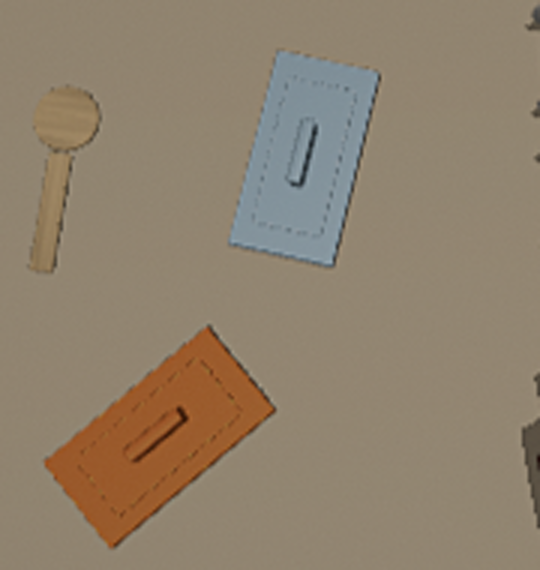

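Two lids: the pale blue one at (221,212) and the orange one at (173,305). The target is the blue one, since that matches the description and the orange is the decoy. The crop shows its bar handle along its long side. I'm setting out now.

```bash
python3 -m inch '[{"dx":0.274,"dy":-0.056,"dz":-0.15},{"dx":0.274,"dy":-0.056,"dz":-0.15},{"dx":0.274,"dy":-0.056,"dz":-0.15},{"dx":0.274,"dy":-0.056,"dz":-0.15},{"dx":0.274,"dy":-0.056,"dz":-0.15}]' 1
python3 -c "
from h import *
go([.46,.1,.35],.262)"
```

```text
pos [ 0.1617 -0.6037  0.2313] t 0.6 d [ 0.5877 -0.7532 -0.1484] r [ 0.      0.     -0.0002]validation failed for argument at $[0]...
```

```bash
python3 -m inch '[{"dx":0.274,"dy":-0.056,"dz":-0.15,"rx":0,"ry":0,"rz":0},{"dx":0.274,"dy":-0.056,"dz":-0.15,"rx":0,"ry":0,"rz":0},{"dx":0.274,"dy":-0.056,"dz":-0.15,"rx":0,"ry":0,"rz":0},{"dx":0.274,"dy":-0.056,"dz":-0.15,"rx":0,"ry":0,"rz":0},{"dx":0.274,"dy":-0.056,"dz":-0.15,"rx":0,"ry":0,"rz":0}]' 1
python3 -c "
from h import *
go([.46,.1,.35],.262)"
```

```text
time: 1.1
tool_pos: [0.3602, -0.5042, 0.3507]
tool_rot: [0.0, 0.991, 0.13, 0.0]
contact_force: [-0.2, -1.9, 0.9]
gripper_width: 0.998
grasp_force: 0.0
pos [ 0.3602 -0.5042  0.3507] t 1.1 d [ 3.158e-01 -6.973e-01  5.000e-04] r [ 0.0004 -0.0001 -0.0003]
```

```bash
python3 -m inch '[{"dx":0.316,"dy":-0.697,"dz":0,"rx":0,"ry":0,"rz":0},{"dx":0.316,"dy":-0.697,"dz":0,"rx":0,"ry":0,"rz":0},{"dx":0.316,"dy":-0.697,"dz":0,"rx":0,"ry":0,"rz":0},{"dx":0.316,"dy":-0.697,"dz":0,"rx":0,"ry":0,"rz":0},{"dx":0.316,"dy":-0.697,"dz":0,"rx":0,"ry":0,"rz":0}]'
python3 -m inch '[{"dx":0.187,"dy":-0.412,"dz":0,"rx":0,"ry":0,"rz":0},{"dx":0.187,"dy":-0.412,"dz":0,"rx":0,"ry":0,"rz":0},{"dx":0.187,"dy":-0.412,"dz":0,"rx":0,"ry":0,"rz":0},{"dx":0.187,"dy":-0.412,"dz":0,"rx":0,"ry":0,"rz":0},{"dx":0.187,"dy":-0.412,"dz":0,"rx":0,"ry":0,"rz":0}]'
python3 -c "
from h import *
go([.50,.3,.32],-.266);s=state();print(s['joint_pos'])"
```

```text
time: 1.6
tool_pos: [0.3996, -0.2566, 0.3496]
tool_rot: [0.0, 0.991, 0.13, 0.0]
contact_force: [1.1, 0.1, 0.4]
gripper_width: 0.999
grasp_force: 0.0
time: 2.1
tool_pos: [0.4403, -0.0099, 0.3499]
tool_rot: [0.0, 0.991, 0.13, 0.001]
contact_force: [1.7, -0.5, -0.7]
gripper_width: 1.0
grasp_force: 0.0
pos [ 0.4403 -0.0099  0.3499] t 2.1 d [ 0.1721 -0.355   0.0374] r [ 2.000e-04 -1.000e-03  3.517e-01]
[-1.91839207e-01 -4.45098989e-01  1.84965988e+00 -2.90604106e-05
  1.73551601e+00  1.11747512e+00]
```

```bash
python3 -m inch '[{"dx":0.172,"dy":-0.355,"dz":0.037,"rx":0,"ry":0,"rz":0.352},{"dx":0.172,"dy":-0.355,"dz":0.037,"rx":0,"ry":0,"rz":0.352},{"dx":0.172,"dy":-0.355,"dz":0.037,"rx":0,"ry":0,"rz":0.352},{"dx":0.172,"dy":-0.355,"dz":0.037,"rx":0,"ry":0,"rz":0.352},{"dx":0.172,"dy":-0.355,"dz":0.037,"rx":0,"ry":0,"rz":0.352}]'
python3 -c "
from h import *
go([.529,.305,.25],-.266)"
```

```text
time: 2.6
tool_pos: [0.4828, 0.207, 0.3291]
tool_rot: [-0.0, 0.991, -0.134, 0.001]
contact_force: [-0.2, -0.4, -0.3]
gripper_width: 0.999
grasp_force: 0.0
pos [0.4828 0.207  0.3291] t 2.6 d [ 0.0229 -0.1334  0.099 ] r [-0.0002 -0.0009 -0.002 ]
```

```bash
python3 -m inch '[{"dx":0.023,"dy":-0.133,"dz":0.099,"rx":0,"ry":0,"rz":0},{"dx":0.023,"dy":-0.133,"dz":0.099,"rx":0,"ry":0,"rz":0},{"dx":0.023,"dy":-0.133,"dz":0.099,"rx":0,"ry":0,"rz":0},{"dx":0.023,"dy":-0.133,"dz":0.099,"rx":0,"ry":0,"rz":0},{"dx":0.023,"dy":-0.133,"dz":0.099,"rx":0,"ry":0,"rz":0}]'
python3 - <<'E'
from h import *
a=optics.grab_frame('wrist');save('w1',a)
for r in rect('wrist','lid_handle',.018): print([np.round(k,4) for k in r])
a=optics.grab_frame('top')
for r in rect('top','lid_handle',.018): print([np.round(k,4) for k in r])
print(proj('wrist',np.array([.529,.305,.05])))
E
```

```text
time: 3.1
tool_pos: [0.5282, 0.3032, 0.2489]
tool_rot: [0.001, 0.991, -0.132, -0.001]
contact_force: [0.2, -0.0, 1.1]
gripper_width: 0.998
grasp_force: 0.0
[np.float64(0.93), array([0.5325, 0.3066], dtype=float32), np.float32(-0.2716), np.float32(0.2007), np.float32(0.1056)]
[np.float64(0.74), array([0.2885, 0.4277], dtype=float32), np.float32(-0.9176), np.float32(0.1545), np.float32(0.1107)]
[np.float64(0.72), array([0.5521, 0.3251], dtype=float32), np.float32(-0.8262), np.float32(0.2179), np.float32(0.0779)]
[np.float64(0.59), array([0.2658, 0.4504], dtype=float32), np.float32(-0.9012), np.float32(0.2019), np.float32(0.1094)]
(np.float64(277.86132776239486), np.float64(179.97940175690775))
```

View pics/w1.png

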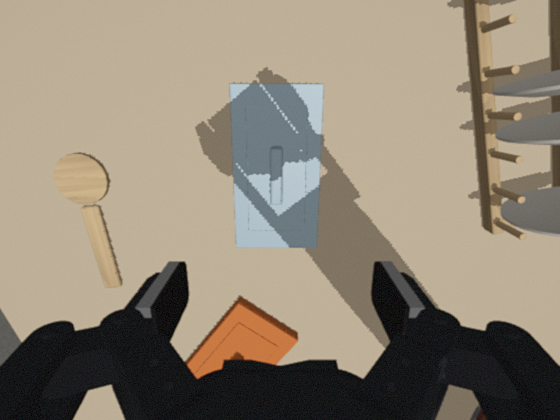

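The view confirms the blue lid is under the gripper, with its handle at (277,176), aligned with the tool. The rack is well clear on the right. Descending.

```bash
python3 -c "
from h import *
go([.5325,.3065,.024],-.27)"
```

```text
pos [0.5291 0.3025 0.2517] t 3.3 d [ 0.0021 -0.0055  0.2846] r [-0.0012 -0.0017  0.0018]
```

```bash
python3 -m inch '[{"dx":0.003,"dy":-0.004,"dz":0.06,"rx":0,"ry":0,"rz":0.003},{"dx":0.003,"dy":-0.004,"dz":0.12,"rx":0,"ry":0,"rz":0.003},{"dx":0.003,"dy":-0.004,"dz":0.18,"rx":0,"ry":0,"rz":0.003},{"dx":0.003,"dy":-0.004,"dz":0.22,"rx":0,"ry":0,"rz":0.003},{"dx":0.003,"dy":-0.004,"dz":0.22,"rx":0,"ry":0,"rz":0.003}]'
python3 -c "
from h import *
P=[state()['tool_pos']]
for i in range(4): optics.grab_frame('wrist');P.append(state()['tool_pos'])
print(np.array(P).round(4))
go([.5325,.3065,.024],-.27)"
```

```text
time: 3.8
tool_pos: [0.5281, 0.3032, 0.0686]
tool_rot: [0.002, 0.991, -0.135, -0.004]
contact_force: [-1.0, -1.1, 0.9]
gripper_width: 1.002
grasp_force: 0.0
[[0.5281 0.3032 0.0686]
 [0.5304 0.3044 0.0723]
 [0.5324 0.3053 0.0751]
 [0.5335 0.3059 0.0767]
 [0.534  0.3062 0.0775]]
pos [0.534  0.3062 0.0775] t 4.0 d [-0.0022  0.0004  0.0669] r [-0.0025 -0.0032 -0.0008]
```

```bash
python3 -m inch '[{"dx":0,"dy":0,"dz":0.015,"rx":0,"ry":0,"rz":0},{"dx":0,"dy":0,"dz":0.03,"rx":0,"ry":0,"rz":0},{"dx":0,"dy":0,"dz":0.042,"rx":0,"ry":0,"rz":0},{"dx":0,"dy":0,"dz":0.053,"rx":0,"ry":0,"rz":0},{"dx":0,"dy":0,"dz":0.062,"rx":0,"ry":0,"rz":0}]'
python3 -m inch '[{"dx":0,"dy":0,"dz":0,"rx":0,"ry":0,"rz":0},{"dx":0,"dy":0,"dz":0,"rx":0,"ry":0,"rz":0},{"dx":0,"dy":0,"dz":0,"rx":0,"ry":0,"rz":0},{"dx":0,"dy":0,"dz":0,"rx":0,"ry":0,"rz":0}]'
python3 - <<'E'
from h import *
a=optics.grab_frame('wrist');save('w2',a)
go([.5325,.3065,.024],-.27)
E
```

```text
time: 4.5
tool_pos: [0.531, 0.3053, 0.0225]
tool_rot: [0.0, 0.991, -0.135, -0.001]
contact_force: [-0.7, -0.1, -0.7]
gripper_width: 1.001
grasp_force: 0.0
time: 4.9
tool_pos: [0.5321, 0.3058, 0.0247]
tool_rot: [-0.0, 0.991, -0.135, 0.001]
contact_force: [-0.4, 0.1, 0.3]
gripper_width: 1.001
grasp_force: 0.0
pos [0.5321 0.3057 0.0246] t 4.95 d [ 0.0003 -0.0011  0.0007] r [-0.0005 -0.0005 -0.0005]
```

View pics/w2.png

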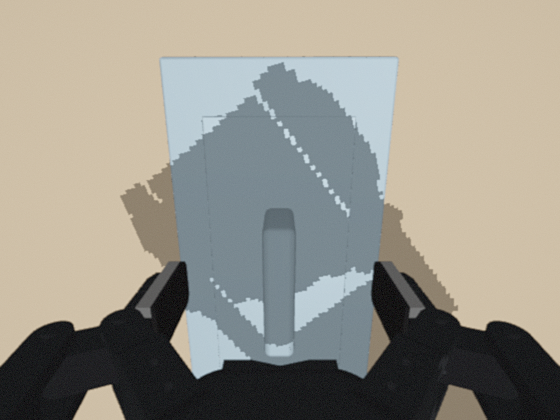

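The bar (columns 263–296, rows 208–355) stands centred between the pads, so I'm closing and letting the fingers settle.

```bash
python3 -m inch '[{"dx":0,"dy":0,"dz":0,"rx":0,"ry":0,"rz":0},{"dx":0,"dy":0,"dz":0,"rx":0,"ry":0,"rz":0},{"dx":0,"dy":0,"dz":0,"rx":0,"ry":0,"rz":0},{"dx":0,"dy":0,"dz":0,"rx":0,"ry":0,"rz":0},{"dx":0,"dy":0,"dz":0,"rx":0,"ry":0,"rz":0}]' -1
python3 -m inch '[{"dx":0,"dy":0,"dz":0,"rx":0,"ry":0,"rz":0},{"dx":0,"dy":0,"dz":0,"rx":0,"ry":0,"rz":0},{"dx":0,"dy":0,"dz":0,"rx":0,"ry":0,"rz":0},{"dx":0,"dy":0,"dz":0,"rx":0,"ry":0,"rz":0},{"dx":0,"dy":0,"dz":0,"rx":0,"ry":0,"rz":0}]'
```

```text
time: 5.45
tool_pos: [0.5317, 0.3056, 0.0242]
tool_rot: [-0.0, 0.991, -0.135, -0.0]
contact_force: [-6.1, -2.7, 8.4]
gripper_width: 0.15
grasp_force: 60.9
time: 5.95
tool_pos: [0.5318, 0.3056, 0.0242]
tool_rot: [-0.0, 0.991, -0.135, 0.0]
contact_force: [0.3, 0.4, 2.0]
gripper_width: 0.156
grasp_force: 59.9
```

```bash
python3 -m inch '[{"dx":0,"dy":0,"dz":-0.03,"rx":0,"ry":0,"rz":0},{"dx":0,"dy":0,"dz":-0.07,"rx":0,"ry":0,"rz":0},{"dx":0,"dy":0,"dz":-0.12,"rx":0,"ry":0,"rz":0},{"dx":0,"dy":0,"dz":-0.17,"rx":0,"ry":0,"rz":0},{"dx":0,"dy":0,"dz":-0.21,"rx":0,"ry":0,"rz":0}]'
python3 -m inch '[{"dx":0,"dy":0,"dz":-0.04,"rx":0,"ry":0,"rz":0},{"dx":0,"dy":0,"dz":-0.07,"rx":0,"ry":0,"rz":0},{"dx":0,"dy":0,"dz":-0.09,"rx":0,"ry":0,"rz":0},{"dx":0,"dy":0,"dz":-0.09,"rx":0,"ry":0,"rz":0},{"dx":0,"dy":0,"dz":-0.09,"rx":0,"ry":0,"rz":0}]'
python3 - <<'E'
from h import *
a=optics.grab_frame('wrist');save('w3',a)
go([.51,0,.265],.1)
go([.491,-.286,.265],.445)
E
```

```text
time: 6.45
tool_pos: [0.5317, 0.3056, 0.1939]
tool_rot: [-0.0, 0.991, -0.135, 0.0]
contact_force: [0.0, 0.7, -0.4]
gripper_width: 0.157
grasp_force: 59.4
time: 6.95
tool_pos: [0.5312, 0.3053, 0.2626]
tool_rot: [0.0, 0.991, -0.135, -0.001]
contact_force: [-0.5, -0.5, -1.1]
gripper_width: 0.153
grasp_force: 59.4
pos [0.5308 0.3052 0.2616] t 7.0 d [ 0.0769  0.3745 -0.0036] r [ 0.0011  0.0021 -0.2472]
pos [0.5308 0.3052 0.2616] t 7.0 d [ 0.1496  0.7254 -0.0031] r [ 0.0007  0.0023 -0.4772]
```

View pics/w3.png

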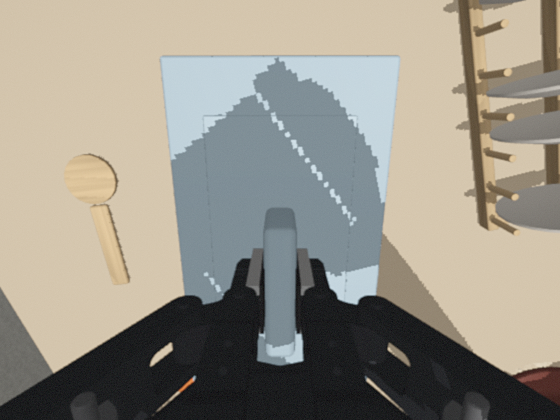

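```bash
python3 -m inch '[{"dx":0.006,"dy":0.03,"dz":0,"rx":0,"ry":0,"rz":0},{"dx":0.013,"dy":0.065,"dz":0,"rx":0,"ry":0,"rz":0},{"dx":0.022,"dy":0.11,"dz":0,"rx":0,"ry":0,"rz":0},{"dx":0.032,"dy":0.155,"dz":0,"rx":0,"ry":0,"rz":0},{"dx":0.041,"dy":0.2,"dz":0,"rx":0,"ry":0,"rz":0}]'
python3 -m inch '[{"dx":0.009,"dy":0.045,"dz":0,"rx":0,"ry":0,"rz":0},{"dx":0.018,"dy":0.09,"dz":0,"rx":0,"ry":0,"rz":0},{"dx":0.028,"dy":0.135,"dz":0,"rx":0,"ry":0,"rz":0},{"dx":0.037,"dy":0.18,"dz":0,"rx":0,"ry":0,"rz":0},{"dx":0.046,"dy":0.225,"dz":0,"rx":0,"ry":0,"rz":0}]'
python3 -m inch '[{"dx":0.009,"dy":0.045,"dz":0,"rx":0,"ry":0,"rz":0},{"dx":0.018,"dy":0.09,"dz":0,"rx":0,"ry":0,"rz":0},{"dx":0.028,"dy":0.135,"dz":0,"rx":0,"ry":0,"rz":0},{"dx":0.035,"dy":0.17,"dz":0,"rx":0,"ry":0,"rz":0},{"dx":0.041,"dy":0.2,"dz":0,"rx":0,"ry":0,"rz":0}]'
python3 - <<'E'
from h import *
a=optics.grab_frame('scene');save('s1',a)
go([.491,-.286,.265],.445)
E
```

```text
time: 7.5
tool_pos: [0.5192, 0.1412, 0.2613]
tool_rot: [0.001, 0.991, -0.135, -0.002]
contact_force: [-0.1, -0.7, -1.5]
gripper_width: 0.151
grasp_force: 59.4
time: 8.0
tool_pos: [0.5065, -0.0419, 0.2615]
tool_rot: [-0.0, 0.991, -0.135, -0.002]
contact_force: [0.3, 0.5, -1.5]
gripper_width: 0.152
grasp_force: 59.4
time: 8.5
tool_pos: [0.4954, -0.2048, 0.2613]
tool_rot: [-0.001, 0.991, -0.136, -0.002]
contact_force: [0.2, 0.1, -1.6]
gripper_width: 0.15
grasp_force: 59.4
pos [ 0.4951 -0.2077  0.2613] t 8.55 d [ 0.0216  0.0956 -0.0045] r [ 3.000e-04  2.900e-03 -4.795e-01]
```

View pics/s1.png

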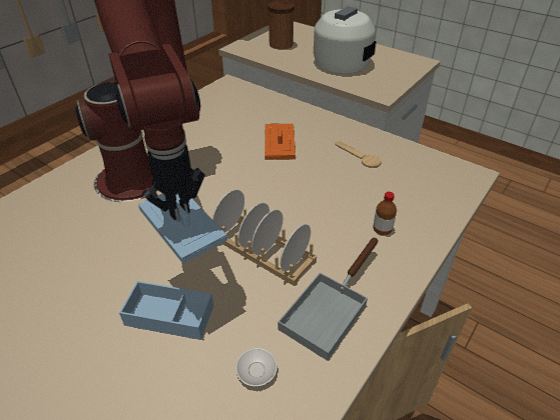

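The lid is past the rack and held level. The box is unobstructed in the scene view at (168,309), so I'm fitting its pose by silhouette in both views.

```bash
cat > fit.py <<'E'
from h import *
from scipy.optimize import minimize
optics.grab_frame('scene');ds=nets.outline_of('scene','box')
for d in ds: print(round(d['confidence'],2),np.round(d['bbox']))
d=min(ds,key=lambda d:np.hypot(d['bbox'][0]-168,d['bbox'][1]-309))
t=cv2.imread('pics/top.png').astype(int);m=np.zeros((420,560),bool)
m[170:260,380:465]=(t[...,0]-t[...,2]>0)[170:260,380:465]
m=cv2.morphologyEx(m.astype(np.uint8),cv2.MORPH_CLOSE,np.ones((9,9)))
n,l,st,_=cv2.connectedComponentsWithStats(m);m=l==1+np.argmax(st[1:,4])
M={'scene':d['pixels'],'top':m}
C=np.array([[x,y,z] for x in(-.095,.095) for y in(-.0475,.0475) for z in(0,.05)])
info={c:optics.camera_info(c) for c in M}
def sil(p,c):
    k,s=np.cos(p[2]),np.sin(p[2]);W=C@np.array([[k,s,0],[-s,k,0],[0,0,1]])+[p[0],p[1],0]
    i=info[c];q=W@np.array(i['R']).T+np.array(i['t']);uv=q[:,:2]/q[:,2:]*i['fx']+[i['cx'],i['cy']]
    im=np.zeros((420*4,560*4),np.uint8);cv2.fillConvexPoly(im,cv2.convexHull((uv*4+1.5).round().astype(np.int32)),255)
    return cv2.resize(im,(560,420),interpolation=cv2.INTER_AREA)/255
def cost(p,cs): return sum(np.abs(sil(p,c)-M[c]).sum()/M[c].sum() for c in cs)
for cs in (['top'],['scene'],['top','scene']):
    r=minimize(cost,[.491,-.286,.445],args=(cs,),method='Nelder-Mead',options=dict(initial_simplex=np.array([[.491,-.286,.445],[.50,-.286,.445],[.491,-.295,.445],[.491,-.286,.55]]),xatol=1e-4,fatol=1e-4))
    print(cs,r.x.round(4),round(r.fun,3))
E
python3 fit.py
```

```text
0.58 [165. 309.  96.  56.]
['top'] [ 0.4943 -0.2912  0.4416] 0.023
['scene'] [ 0.491  -0.2887  0.4427] 0.019
['top', 'scene'] [ 0.4931 -0.2904  0.4395] 0.075
```

```bash
python3 -m inch '[{"dx":0.008,"dy":0.03,"dz":0,"rx":0,"ry":0,"rz":-0.06},{"dx":0.016,"dy":0.06,"dz":0,"rx":0,"ry":0,"rz":-0.14},{"dx":0.025,"dy":0.09,"dz":0,"rx":0,"ry":0,"rz":-0.23},{"dx":0.025,"dy":0.098,"dz":0,"rx":0,"ry":0,"rz":-0.31},{"dx":0.025,"dy":0.098,"dz":0,"rx":0,"ry":0,"rz":-0.38}]'
python3 -m inch '[{"dx":0,"dy":0,"dz":0,"rx":0,"ry":0,"rz":-0.06},{"dx":0,"dy":0,"dz":0,"rx":0,"ry":0,"rz":-0.094},{"dx":0,"dy":0,"dz":0,"rx":0,"ry":0,"rz":-0.094},{"dx":0,"dy":0,"dz":0,"rx":0,"ry":0,"rz":-0.094}]'
python3 - <<'E'
from h import *
a=optics.grab_frame('wrist');
for r in rect('wrist','lid_handle',.26): print([np.round(k,4) for k in r])
go([.493,-.290,.13],.441)
E
```

```text
time: 9.15
tool_pos: [0.4946, -0.2842, 0.2623]
tool_rot: [-0.001, 0.989, 0.151, -0.001]
contact_force: [0.1, 0.8, -1.2]
gripper_width: 0.153
grasp_force: 59.5
time: 9.55
tool_pos: [0.4949, -0.2835, 0.263]
tool_rot: [-0.001, 0.976, 0.218, -0.0]
contact_force: [0.0, 0.6, -0.9]
gripper_width: 0.149
grasp_force: 59.5
[np.float64(0.8), array([ 0.5102, -0.2778], dtype=float32), np.float32(0.4405), np.float32(0.164), np.float32(0.1029)]
pos [ 0.4949 -0.2839  0.2635] t 9.65 d [-0.0054  0.006   0.1668] r [-0.0006  0.0002 -0.0005]
```

```bash
python3 -m inch '[{"dx":-0.005,"dy":0.006,"dz":0.03,"rx":0,"ry":0,"rz":0},{"dx":-0.005,"dy":0.006,"dz":0.07,"rx":0,"ry":0,"rz":0},{"dx":-0.005,"dy":0.006,"dz":0.11,"rx":0,"ry":0,"rz":0},{"dx":-0.005,"dy":0.006,"dz":0.15,"rx":0,"ry":0,"rz":0},{"dx":-0.005,"dy":0.006,"dz":0.175,"rx":0,"ry":0,"rz":0}]'
python3 -m inch '[{"dx":0,"dy":0,"dz":0,"rx":0,"ry":0,"rz":0},{"dx":0,"dy":0,"dz":0,"rx":0,"ry":0,"rz":0},{"dx":0,"dy":0,"dz":0,"rx":0,"ry":0,"rz":0},{"dx":0,"dy":0,"dz":0,"rx":0,"ry":0,"rz":0}]'
python3 - <<'E'
from h import *
a=optics.grab_frame('scene');save('s2',cv2.resize(a[200:350,80:280],None,fx=4,fy=4,interpolation=cv2.INTER_CUBIC))
go([.493,-.290,.086],.441)
E
```

```text
time: 10.15
tool_pos: [0.4921, -0.2894, 0.1208]
tool_rot: [-0.002, 0.976, 0.218, -0.001]
contact_force: [-0.5, -0.5, -1.0]
gripper_width: 0.151
grasp_force: 59.5
time: 10.55
tool_pos: [0.4944, -0.2913, 0.1262]
tool_rot: [0.001, 0.976, 0.218, 0.001]
contact_force: [0.8, -0.2, -1.6]
gripper_width: 0.153
grasp_force: 59.5
pos [ 0.4942 -0.2912  0.1259] t 10.6 d [-0.0008 -0.0022  0.0498] r [ 0.0018 -0.0009 -0.0005]
```

View pics/s2.png

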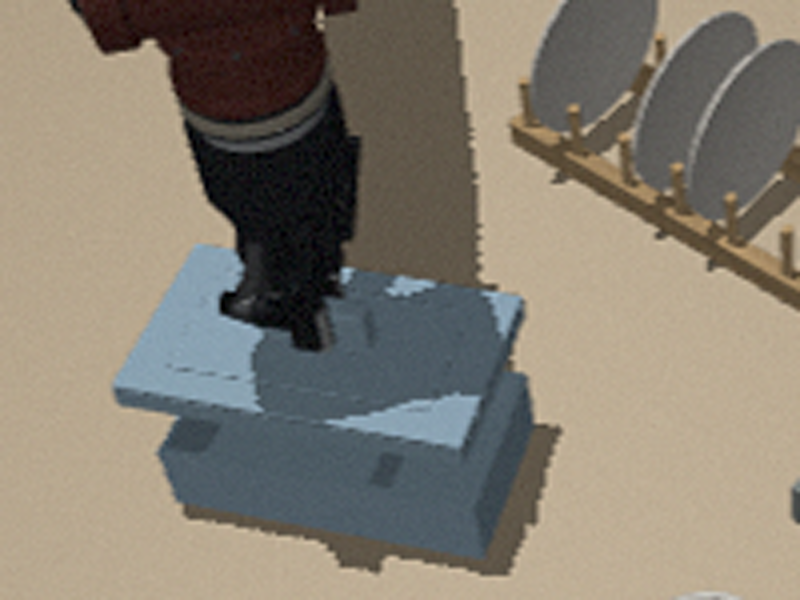

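```bash
python3 - <<'E'
from h import *
def c(x,y,z,yaw,L,W):
    for sx in(-1,1):
        for sy in(-1,1):
            k,s=np.cos(yaw),np.sin(yaw);a,b=sx*L/2,sy*W/2
            u,v=proj('scene',np.array([x+k*a-s*b,y+s*a+k*b,z]));print(round((u-80)*4),round((v-200)*4),end=' | ')
    print()
c(.4942,-.2912,.1197,.441,.2,.105)
c(.4942,-.2912,.1017,.441,.2,.105)
c(.493,-.290,.0,.441,.19,.095)
E
```

```text
113 387 | 198 243 | 464 449 | 526 296 | 
121 407 | 205 263 | 468 469 | 529 317 | 
176 504 | 244 375 | 484 561 | 535 426 |
```

The crop shows the lid level and parallel to the box. The projected corners of lid and box match the picture to about 2 mm, so I'm lowering slowly.

```bash
python3 -m inch '[{"dx":-0.001,"dy":-0.001,"dz":0.009,"rx":0,"ry":0,"rz":0},{"dx":-0.001,"dy":-0.001,"dz":0.018,"rx":0,"ry":0,"rz":0},{"dx":-0.001,"dy":-0.001,"dz":0.027,"rx":0,"ry":0,"rz":0},{"dx":-0.001,"dy":-0.001,"dz":0.036,"rx":0,"ry":0,"rz":0},{"dx":-0.001,"dy":-0.001,"dz":0.043,"rx":0,"ry":0,"rz":0}]'
python3 -m inch '[{"dx":0,"dy":0,"dz":0.003,"rx":0,"ry":0,"rz":0},{"dx":0,"dy":0,"dz":0.006,"rx":0,"ry":0,"rz":0},{"dx":0,"dy":0,"dz":0.006,"rx":0,"ry":0,"rz":0},{"dx":0,"dy":0,"dz":0.006,"rx":0,"ry":0,"rz":0},{"dx":0,"dy":0,"dz":0.006,"rx":0,"ry":0,"rz":0}]'
python3 -m inch '[{"dx":0,"dy":0,"dz":0,"rx":0,"ry":0,"rz":0},{"dx":0,"dy":0,"dz":0,"rx":0,"ry":0,"rz":0},{"dx":0,"dy":0,"dz":0,"rx":0,"ry":0,"rz":0},{"dx":0,"dy":0,"dz":0,"rx":0,"ry":0,"rz":0},{"dx":0,"dy":0,"dz":0,"rx":0,"ry":0,"rz":0}]'
python3 - <<'E'
from h import *
a=optics.grab_frame('scene');save('s3',cv2.resize(a[200:350,80:280],None,fx=4,fy=4,interpolation=cv2.INTER_CUBIC))
go([.493,-.290,.085],.441)
E
```

```text
time: 11.1
tool_pos: [0.4918, -0.2898, 0.0883]
tool_rot: [-0.001, 0.976, 0.218, -0.0]
contact_force: [-0.2, -0.4, -1.2]
gripper_width: 0.152
grasp_force: 59.5
time: 11.6
tool_pos: [0.4925, -0.2904, 0.0852]
tool_rot: [0.0, 0.976, 0.218, 0.0]
contact_force: [0.2, -0.5, -1.4]
gripper_width: 0.151
grasp_force: 59.5
time: 12.1
tool_pos: [0.4923, -0.2902, 0.0848]
tool_rot: [-0.0, 0.976, 0.218, 0.0]
contact_force: [0.9, 0.3, -1.2]
gripper_width: 0.151
grasp_force: 59.5
pos [ 0.4923 -0.2902  0.0848] t 12.15 d [ 0.0009  0.0002 -0.0003] r [-0.      0.     -0.0005]
```

View pics/s3.png

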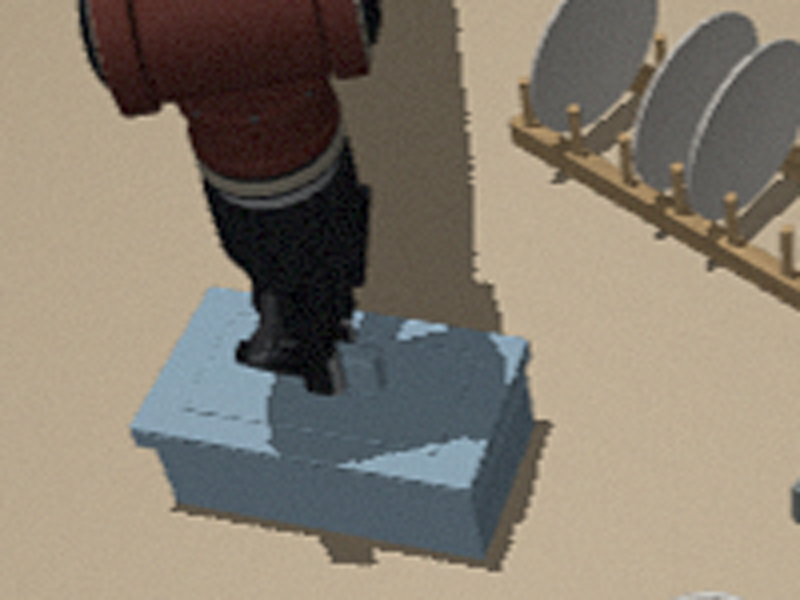

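The lid sits level over the box, with its corner at (132,430) above the box bottom corner at (178,508). It is steady and the lower edge is about 11 mm above the rim. Handing in.

```bash
python3 -c "
from h import *
print(ticket.job_done())"
```

```text
the job is handed in; nothing more can be done
None
```

I handed in the job with the gripper holding the blue lid steady and level over the box; by my measurements it is about 11 mm above the rim, centred to about 2–3 mm and aligned with its long sides, but the hand-in returned no verdict.

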